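# Lock the two boards of a casting frame with its rod

## Task

The two sliding boards of the small casting frame, one blue and one yellow, may each have slipped to either side. Slide each one back so that its hole is in line with the holes of the fixed metal blocks, then push the red-knobbed steel rod along the frame, through the blue board, then the yellow board and out of the last block, until the knob sits fully home against the first block. Do not shift the small clay figure or the red-capped pot.

Things in the scene. Friction and masses are not known exactly. Their poses are not given: they have to be found in the camera images.
- frame: Fixed casting frame on a plywood base 12 mm thick, covering x = -180 to 52 mm, y = +-50 mm. Origin: on the bench under the centre of the middle block; x = the direction in which the rod is pushed, z up. 17 mm holes run along x through three fixed aluminium blocks and two sliding boards, all on the line y = 0, 40 mm above the bench
- line (a point): Centre of the middle block's hole: the frame's origin raised 40 mm; axes as the frame's. Middle block: x = -6 to 6 mm, last block 30 to 42 mm from here; all blocks are 48 mm wide in y and reach 68 mm above the bench
- board_blue (a joint): Position in m of the blue board along the frame's y axis; 0 = its hole in line with the blocks, plus = slipped towards +y; travel +-0.032. The hole must be within about 3 mm of the line for the tapered rod to enter. About 2 N moves the board and it stays where it is left
- board_yellow (a joint): The same for the yellow board
- blue_hole (a point): Centre of the hole of the blue upright board, between the first and the middle block at frame x = -18 mm. Board 10 mm thick (x), 110 mm long (y, hole midway: its ends are 55 mm from this point and stand out clear of the blocks), 15 to 65 mm above the bench; axes as the frame's
- yellow_hole (a point): The same for the yellow board, which stands between the middle and the last block at frame x = 18 mm; same sizes
- knob (a point): Centre of the red knob at the rod's rear: a cylinder 26 mm in diameter, 18 mm long. The shank, 14 mm in diameter, 104 mm long, starts 9 mm ahead and points along this point's +x (roll about it is free). Loose, 0.2 kg. At the start it lies level in the bed, centre 38.5 mm above the bench, tip in the first block's hole. Home: frame x = -59 mm
- tip (a point): Centre of the rod's front end, 113 mm ahead of the knob's centre; the last 10 mm taper from 14 to 9 mm diameter. Fully home, it is at frame x = 54 mm, 12 mm out of the last block
- pot_red: Loose small pot with a red cap, 55 mm wide, 76 mm high, origin under its centre; to be left alone
- stop (a point): Centre of the hole's mouth in the rear face of the first block (20 mm thick, frame x = -50 to -30 mm), the stop for the knob; axes as the frame's. Behind it, to 127 mm back, a bed 42 mm wide lies 25.5 mm above the bench, on which the knob slides between side rails (inner faces at y = +-15 mm, tops 33.5 mm above the bench)
- maquette: Loose small brown clay figure, 64 x 75 mm, 95 mm high, origin under its centre; to be left alone
Mind the look-alikes: they are no part of the job. Of the things that look like the part that bears knob, the smallest one is meant.

How it is judged:
By the outcome, as a careful person would: the job done as asked, in the order asked, and still so for the second after the job is handed in, with the robot touching nothing.
It also fails if it takes over 58 s, if anything falls off the work surface, if the arm or the gripper's body presses on something with over 40 N, if the wrist force passes 120 N, or if a joint passes its speed limit or range.

## Robot

A 6-joint arm with a two-finger parallel gripper is mounted at the origin on the work surface; the furniture and walls round the work are solid. World frame = base frame: x ahead of the robot, y to its left, z up, the work surface at z = 0. Lengths are in m, angles in rad, forces in N, time in s.
With the tool pointing down it reaches from about 0.375 to 0.9 m from the base axis. Payload 3.1 kg.
Tool frame: the origin (TCP) lies at the very end of the fingers, on their centre line; the grasp point (between the pads) lies behind it (r.grasp_offset is the z of the grasp point in the tool frame, in m); z points along the fingers, y is the line along which they close (so a half turn about z gives the same grasp; the last joint's range is limited). The gripper opens to 85 mm and grips with 20 to 120 N. Pads are 22 mm wide; open, the fingers measure 114 mm over their backs; the gripper's body (76 mm by 85 mm) begins 54 mm behind the grasp point. The pads swing forward as they close: fully open they stand 13 mm farther back than shut.
Start: joints at [1.038, 0.527, 1.433, -0, 1.181, -0.178], TCP at [0.216, 0.586, 0.231] pointing down, gripper open.
Joint ranges: [-3.08, 3.08], [-0.75, 2.2], [0.22, 2.44], [-1.43, 4.57], [0, 2.65], [-2.85, 2.85]. Speed limits (rad/s): [2.79, 2.79, 3.14, 3.14, 3.14, 3.14].

## Interface

Orientations are given as a rotation vector (axis times angle).
In Python, from cell import telemetry, imaging, sign_off, r gives the robot as it stands.
- The arm moves only by the tool play_rows, never from a script. Its arguments are lists of equal length, an entry for each row: "gripper": the gripper's target within -1 to 1 (fully open at 1, half-way at 0, shut at -1); "slide": the shift along the tool's x, y, z in mm, a list of three; "twist": the turn about the tool's z in degrees. A call has 1 to 8 rows; each row is the pose to reach, as a shift and turn from the pose commanded when the call began, along the tool's axes at that moment; what a row does not reach only later rows make up. A row lasts 1/10 s, in which the tool goes at most 50 mm and 8.59 degrees, less where a joint would pass 70% of its speed; a pose out of reach is approached as far as the arm can. A call with a gripper value outside its range is refused whole. The fingers move at their own pace and stop on an object; "newtons" is the grip in N (left out, the last holds). Time passes only in rows, so rows that repeat a pose let the fingers close. It gives the time, the measured TCP pose, the force, the opening and the grip force at its end, in the units of the state.
- telemetry.sense(): the state, without advancing time (a new reading comes with each control period).
- imaging.snapshot(name): name is "scene" or "top" or "wrist"; returns a dict with "image" (420x560x3 uint8, red, green, blue), "range_z" (420x560 float32, m along the optical axis (not along the pixel's ray), 0 where there is no reading), "K" (3x3 intrinsics, pixels), "k1" (the pictures are not rectified: a ray, as slopes to the right and down, at radius r is drawn at 1 + k1 r^2 times it, then the intrinsics apply), "R" (3x3) and "t" (3): a world point X has camera coordinates R X + t. Camera axes: x right, y down, z forward; pixel columns grow to the right and rows downward; lengths in m; the calibration is good to about 2 mm. A picture is of the moment at which its call begins.
- sign_off(): hands the job in; it is judged then, once.
Trained networks look in the newest picture that a camera, given by its name, has taken for a name from the list of things; names that differ only in an ending like _2 or _b are one class to them, and where a whole thing is asked for, a point or a joint stands for the part that bears it (a point fixed in the world has none). Each returns a list of dicts, best first, with "score" (0 to 1); they miss things now and then, are a little off and sometimes report something else, mostly with a low value. They report only what shows in the picture. A call takes as long as a camera call. They do not tell look-alikes from the thing itself.
- imaging.trace(name, camera): "mask" (420x560 bool, what is visible of it) and "bbox" ([left, top, width, height] in pixels, round what is visible of it).
The state is a dict: "time": time; "joint_positions": joint angles; "qd": joint speeds; "joint_torque": joint torques, N m; "tool_pos": TCP position; "tcp_rot": TCP orientation; "force": force on the tool from outside, world axes, zero at the start; "wrist_torque": the same for the moment, N m; "opening": opening from 0.0 (shut) to 1.0 (fully open); "grip_force": force on a finger pad.
Only numpy, scipy, OpenCV 4.12 (cv2) and the standard library are available. Lean on these libraries where they do the work, as an engineer would, in place of code of your own. Each camera call takes 0.05 s, during which the arm holds its last target. There are 200 camera calls.

## Working session

There is one attempt and no reset: what is moved stays moved. The work goes in short steps, Python scripts to look and compute and a tool call to move; the robot and the scene stay as the last step left them, time stands still between calls to the robot, and variables do not carry over. Pictures are saved under pics/ and viewed, at most 10 in all, crops included, and the job is handed in when it is done.

Besides the shell and the picture viewer there is one more tool, called after ">>>" as name([rows], argument=value, ...), one row to a line, values as JSON. play_rows: Moves the arm, as the interface text tells. Its arguments: {"type":"object","properties":{"gripper":{"type":"array","items":{"type":"number"}},"slide":{"type":"array","items":{"type":"array","items":{"type":"number"}}},"twist":{"type":"array","items":{"type":"number"}},"newtons":{"type":"number"}},"required":["gripper","slide","twist"]}

```bash
mkdir -p pics; cat > h.py <<'E'
import numpy as np, cv2
from cell import telemetry, imaging, r
def save(name,im,s=1): cv2.imwrite('pics/'+name,cv2.resize(cv2.cvtColor(im,cv2.COLOR_RGB2BGR),None,fx=s,fy=s))
def pts(s,us,vs,z=None):
    us=np.asarray(us,float);vs=np.asarray(vs,float)
    K=s['K'];d=np.stack([(us-K[0,2])/K[0,0],(vs-K[1,2])/K[1,1]],1);p=d.copy()
    for _ in range(10): p=d/(1+s['k1']*(p**2).sum(1,keepdims=True))
    if z is None: z=s['range_z'][vs.astype(int),us.astype(int)]
    c=np.c_[p,np.ones(len(p))]*np.asarray(z)[:,None]
    return (c-s['t'])@s['R']
def proj(s,X):
    c=np.atleast_2d(X)@s['R'].T+s['t'];p=c[:,:2]/c[:,2:];p=p*(1+s['k1']*(p**2).sum(1,keepdims=True))
    return p*[s['K'][0,0],s['K'][1,1]]+[s['K'][0,2],s['K'][1,2]]
def onplane(s,us,vs,h):
    a=pts(s,us,vs,np.ones(len(us)));o=-s['R'].T@s['t'];d=a-o
    return o+d*((h-o[2])/d[:,2])[:,None]
E
python3 - <<'E'
from h import *
a=[]
for c in ('scene','top'):
    s=imaging.snapshot(c); a.append(s['image'])
    for n in ('frame','board_blue','board_yellow','knob','pot_red','maquette'):
        for d in imaging.trace(n,c):
            v,u=np.nonzero(d['mask']&(s['range_z']>0))
            P=pts(s,u,v) if len(u) else np.zeros((1,3))
            print(c,n,round(d['score'],2),d['bbox'],np.median(P,0).round(3),P.max(0).round(3),P.min(0).round(3))
save('scene.png',a[0]);save('top.png',a[1])
print(r.grasp_offset,telemetry.sense()['tcp_rot'])
E
```

```text
scene frame 0.64 [231.6, 195.4, 60.8, 42.1] [0.493 0.2   0.029] [0.622 0.399 0.072] [ 0.456  0.142 -0.006]
scene board_blue 0.6 [257.5, 199.4, 25.3, 23.4] [0.498 0.214 0.058] [0.632 0.316 0.071] [ 0.465  0.184 -0.005]
scene board_yellow 0.58 [258.1, 204.2, 26.4, 22.7] [0.524 0.177 0.048] [0.574 0.189 0.068] [0.465 0.16  0.015]
scene knob 0.8 [217.0, 175.8, 35.5, 11.9] [0.538 0.501 0.019] [0.632 0.52  0.036] [0.465 0.489 0.002]
scene knob 0.52 [320.5, 202.8, 14.4, 25.0] [0.667 0.082 0.051] [0.711 0.162 0.081] [ 0.635  0.02  -0.004]
scene knob 0.46 [188.4, 158.4, 16.5, 14.4] [0.481 0.704 0.021] [0.517 0.761 0.038] [ 0.416  0.663 -0.003]
scene pot_red 0.6 [323.8, 203.3, 9.1, 23.5] [0.667 0.082 0.054] [0.711 0.162 0.081] [ 0.656  0.063 -0.002]
scene maquette 0.91 [346.2, 274.1, 23.6, 32.4] [ 0.509 -0.263  0.042] [ 0.554 -0.204  0.098] [ 0.486 -0.289  0.009]
top frame 0.84 [230.3, 213.6, 65.8, 36.0] [0.506 0.25  0.016] [0.578 0.376 0.08 ] [ 0.457  0.143 -0.012]
top board_blue 0.67 [272.4, 216.5, 5.5, 28.4] [0.536 0.214 0.064] [0.575 0.219 0.077] [0.469 0.21  0.032]
top board_yellow 0.52 [282.7, 216.7, 8.3, 24.5] [0.533 0.179 0.063] [0.574 0.186 0.073] [ 0.478  0.171 -0.005]
top knob 0.63 [191.6, 203.2, 12.2, 48.9] [0.541 0.507 0.019] [0.635 0.535 0.04 ] [ 0.467  0.49  -0.013]
top pot_red 0.68 [299.4, 175.3, 19.6, 20.0] [0.683 0.089 0.073] [0.717 0.115 0.089] [0.66  0.063 0.004]
top maquette 0.51 [395.1, 219.9, 18.6, 17.6] [ 0.516 -0.244  0.029] [ 0.56  -0.221  0.102] [ 0.489 -0.294  0.   ]
-0.0187 [-5.52813928e-01 -3.09256952e+00  2.18421663e-05]
```

View pics/top.png

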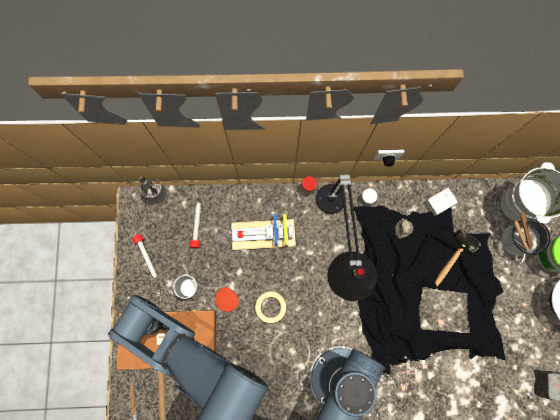

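View pics/scene.png

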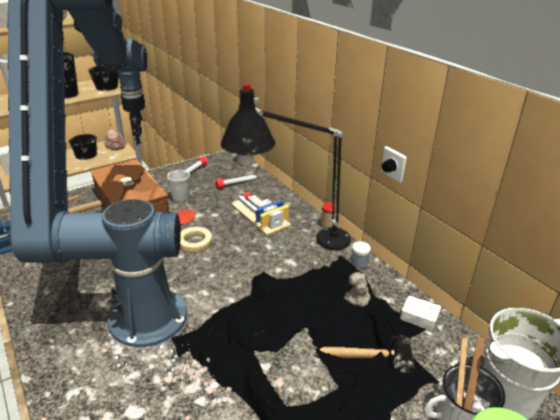

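The top picture shows the casting frame at about (264,234) and the pot at (309,184). The maquette is at (404,228), and the lamp spans (330,197) to (352,275).
Candidates for the rod in the top picture:
- (240,235): short rod with a red knob, lying in the frame.
- (195,243): long rod on the bench.
- (137,238): long rod on the bench.

I choose the smallest, the one in the frame at (240,235), and will check it in a wrist close-up.

>>> play_rows([
  [-50, -27, -40],
  [-100, -54, -60],
  [-150, -81, -60],
  [-200, -108, -60],
  [-245, -135, -60],
  [-285, -155, -60],
  [-325, -175, -60],
  [-365, -200, -60],
], gripper=[-1, -1, -1, -1, -1, -1, -1, -1], twist=[-3, -6, -9, -12, -15, -18, -20, -20])

```text
time: 1.5
tool_pos: [0.4718, 0.2937, 0.2916]
tcp_rot: [0.007, 3.141, 0.001]
force: [1.5, 0.5, 0.2]
opening: -0.003
grip_force: 0.0
```

```bash
python3 - <<'E'
from h import *
from scipy.spatial.transform import Rotation as Rr
s=imaging.snapshot('wrist'); save('w1.png',s['image'],1.4)
for n in ('frame','board_blue','board_yellow','knob'):
    for d in imaging.trace(n,'wrist'):
        v,u=np.nonzero(d['mask']&(s['range_z']>0)); P=pts(s,u,v)
        print(n,round(d['score'],2),d['bbox'],np.median(P,0).round(4),P.max(0).round(3),P.min(0).round(3))
t=telemetry.sense();print(t['time'],t['tool_pos'],Rr.from_rotvec(t['tcp_rot']).as_matrix().round(3),t['joint_positions'],s['K'],-s['R'].T@s['t'])
E
```

```text
board_blue 0.95 [209.9, 164.0, 21.2, 90.3] [0.5183 0.2178 0.0636] [0.581 0.228 0.068] [0.471 0.208 0.01 ]
board_yellow 0.94 [177.6, 161.5, 29.0, 93.7] [0.5142 0.1826 0.0634] [0.579 0.193 0.068] [0.468 0.155 0.012]
knob 0.97 [244.9, 184.7, 87.5, 23.2] [0.5122 0.3073 0.0443] [0.522 0.352 0.052] [0.5   0.246 0.037]
knob 0.89 [541.0, 85.1, 19.0, 104.9] [0.3967 0.6602 0.0138] [0.507 0.703 0.02 ] [ 0.364  0.646 -0.003]
knob 0.83 [415.1, 160.8, 41.6, 109.5] [0.5293 0.5025 0.021 ] [0.638 0.537 0.037] [ 0.47   0.492 -0.003]
1.75 [0.47025185 0.29515577 0.29114239] [[-1.     0.006 -0.001]
 [ 0.006  1.     0.   ]
 [ 0.001  0.    -1.   ]] [ 3.58896217e-01  3.66718492e-01  1.53524713e+00  6.35048581e-04
  1.24025330e+00 -1.20623688e+00] [[318.95345827   0.         281.6815545 ]
 [  0.         318.95345827 204.56463072]
 [  0.           0.           1.        ]] [0.39050463 0.29311694 0.43372092]
```

View pics/w1.png

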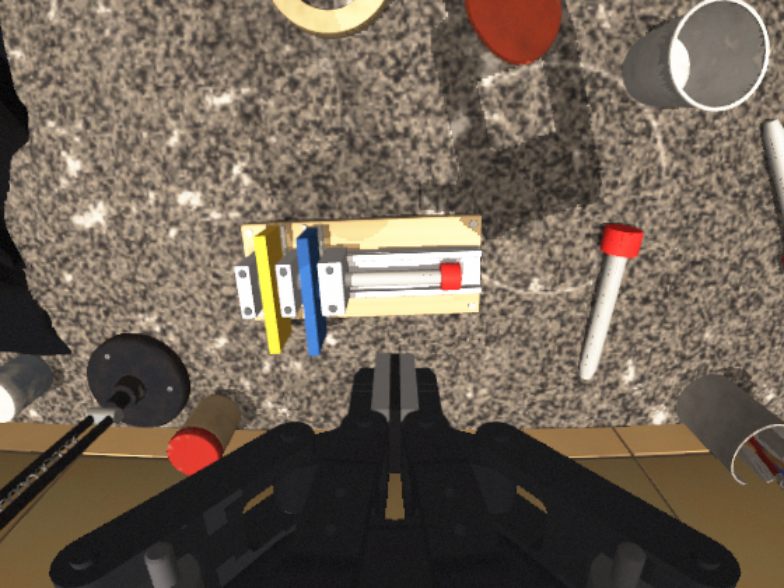

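The wrist picture confirms the choice: the rod in the frame has its knob at (452,276) and is the smallest, while the others at (605,300) and (775,150) lie on the bench. Both boards have slipped towards world +x. Next I measure the frame pose and the board offsets.

```bash
cat > meas.py <<'E'
from h import *
def run(yaw0=None):
    s=imaging.snapshot('wrist'); vv,uu=np.mgrid[:420,:560]
    P=pts(s,uu.ravel(),vv.ravel()).reshape(420,560,3)
    hsv=cv2.cvtColor(s['image'],cv2.COLOR_RGB2HSV)
    near=(abs(P[...,0]-.52)<.12)&(abs(P[...,1]-.26)<.16)&(s['range_z']>0)
    H,S,V=[hsv[...,i].astype(int) for i in range(3)]
    out={}
    def rect(n,m,h):
        v,u=np.nonzero(m); X=onplane(s,u,v,h)[:,:2]*1000
        (c,sz,a)=cv2.minAreaRect(X.astype(np.float32)); print(n,len(u),np.round(c,1),np.round(sz,1),round(a,2)); out[n]=(c,sz,a)
    top=near&(P[...,2]>.058)&(P[...,2]<.078)
    k=np.ones((2,2),np.uint8)
    op=lambda m:cv2.morphologyEx(m.astype(np.uint8),cv2.MORPH_OPEN,k)>0
    rect('blue',op(top&(H>100)&(H<130)&(S>120)),.065)
    rect('yellow',op(top&(H>20)&(H<35)&(S>150)),.065)
    n,l,st,ce=cv2.connectedComponentsWithStats(op(top&(S<60)).astype(np.uint8))
    for i in range(1,n):
        if st[i,4]>60: rect('block%d'%i,l==i,.068)
    ply=near&(P[...,2]>.004)&(P[...,2]<.02)&(S>50)&(V>120)&(H>10)&(H<30)
    rect('ply',op(ply),.012)
    kn=near&((H<8)|(H>172))&(S>150)&(P[...,2]>.028); Q=P[kn]
    print('knob',np.median(Q,0).round(4),Q.min(0).round(4),Q.max(0).round(4)); rect('knobrect',op(kn),.045)
    return s,P
if __name__=='__main__': run()
E
python3 meas.py
```

```text
blue 716 [526.6 216.9] [111.   10.9] 2.26
yellow 731 [524.9 181.5] [111.   11.9] 2.02
block1 421 [516.4 199.1] [50.3 13.8] 1.2
block2 683 [515.5 238.5] [50.2 21.5] 2.0
block3 487 [518.  163.6] [49.9 15.8] 2.34
ply 4014 [515.1 262.1] [100.7 231.1] 2.08
knob [0.5085 0.3421 0.049 ] [0.4581 0.2483 0.037 ] [0.5246 0.3519 0.3569]
knobrect 257 [512.5 343.8] [25.5 17.8] 2.28
```

>>> play_rows([
  [-40, -20, 30],
  [-80, -40, 60],
  [-120, -60, 90],
  [-141, -74, 130],
  [-141, -74, 175],
  [-141, -74, 220],
  [-141, -74, 254],
  [-141, -74, 254],
], gripper=[-1, -1, -1, -1, -1, -1, -1, -1], twist=[-1, -2.3, -2.3, -2.3, -2.3, -2.3, -2.3, -2.3])

```text
time: 2.6
tool_pos: [0.6057, 0.2216, 0.0317]
tcp_rot: [0.059, -3.129, 0.003]
force: [-0.3, 0.8, 0.0]
opening: 0.005
grip_force: 0.0
```

```bash
python3 - <<'E'
from h import *
from scipy.spatial.transform import Rotation as Rr
t=telemetry.sense();print(t['time'],t['tool_pos'],t['force'],Rr.from_rotvec(t['tcp_rot']).as_matrix().round(3))
p=np.array(t['tool_pos'])*1000-[516.9,198.8,0]; print('frame xy',p[:2]@[.035,-.999],p[:2]@[.999,.035])
s=imaging.snapshot('wrist');save('w2.png',s['image'])
E
```

```text
2.6 [0.60573166 0.22162065 0.03171717] [-0.32537384  0.78242499  0.01736797] [[-0.999 -0.038 -0.012]
 [-0.038  0.999 -0.002]
 [ 0.012 -0.002 -1.   ]]
frame xy -19.68871635237853 89.54155004241385
```

View pics/w2.png

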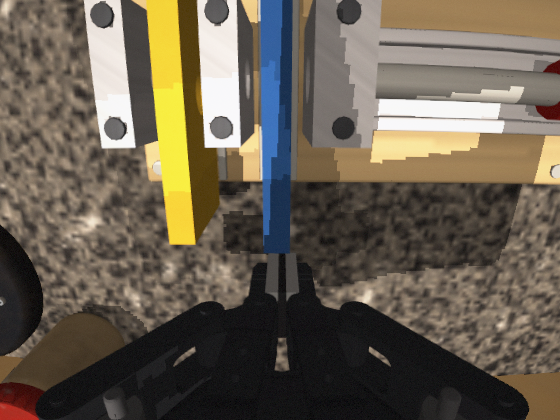

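The closed fingers at (285,262) stand squarely in front of the blue board's end at (277,250). The yellow end is at (182,243).

>>> play_rows([
  [8, 0, 0],
  [14, 0, 0],
  [19, 0, 0],
  [22, 0, 0],
  [22, 0, 0],
], gripper=[-1, -1, -1, -1, -1], twist=[0, 0, 0, 0, 0])

```text
time: 3.15
tool_pos: [0.5901, 0.2201, 0.0389]
tcp_rot: [-0.056, 3.138, 0.001]
force: [1.5, 0.6, 0.4]
opening: -0.001
grip_force: 0.6
```

```bash
python3 - <<'E'
from h import *
t=telemetry.sense();print(t['time'],t['tool_pos'],t['force'])
p=np.array(t['tool_pos'])*1000-[516.9,198.8,0]; print('frame xy',p[:2]@[.035,-.999],p[:2]@[.999,.035])
import meas; meas.run()
E
```

```text
3.15 [0.59006019 0.22014216 0.03886638] [1.53507462 0.6211782  0.43272115]
frame xy -18.760214418482672 73.83400676964291
blue 7460 [528.6 216.1] [101.8   9.9] 2.02
yellow 7495 [527.4 181. ] [98.6 11.9] 2.1
block1 5194 [517.5 198.3] [47.5 13.2] 1.95
block2 8330 [516.1 237.3] [47.5 21. ] 1.93
block3 5899 [518.5 163.8] [47.7 16.2] 1.97
block4 1427 [588.6 222.1] [33.  26.6] 30.34
ply 24102 [515.1 261.5] [ 98.3 229.8] 2.05
knob [0.5153 0.3351 0.0441] [0.5007 0.157  0.0286] [0.5819 0.3458 0.1317]
knobrect 1068 [514.9 331.1] [26.2 17.4] 16.1
```

>>> play_rows([
  [3, 0, 0],
  [5, 0, 0],
  [7, 0, 0],
  [7, 0, 0],
  [7, 0, 0],
], gripper=[-1, -1, -1, -1, -1], twist=[0, 0, 0, 0, 0])

```text
time: 3.7
tool_pos: [0.5818, 0.2195, 0.037]
tcp_rot: [0.056, -3.14, 0.0]
force: [2.4, 0.0, 1.7]
opening: -0.0
grip_force: 0.8
```

```bash
python3 - <<'E'
from h import *
t=telemetry.sense();print(t['time'],t['tool_pos'],t['force'])
p=np.array(t['tool_pos'])*1000-[516.9,198.8,0]; print('frame xy',p[:2]@[.035,-.999],p[:2]@[.999,.035])
import meas; s,P=meas.run()
E
```

```text
3.7 [0.58184048 0.2194657  0.03704607] [2.37977982 0.00403564 1.67479307]
frame xy -18.3721207165224 65.59883956070138
blue 7594 [520.8 215.8] [101.8   9.9] 1.92
yellow 7697 [522.3 180.8] [103.9  11.7] 2.03
block1 5027 [517.4 198.3] [47.5 13.2] 2.03
block2 8078 [516.  237.2] [47.5 21. ] 1.9
block3 5708 [518.6 163.8] [47.5 16.1] 2.17
block4 1317 [580.2 215.9] [26.1 31.8] 62.59
ply 23806 [515.1 261.4] [ 98.4 229.8] 2.03
knob [0.514  0.3351 0.044 ] [0.5005 0.1577 0.0281] [0.5748 0.3442 0.129 ]
knobrect 1098 [514.6 331.3] [26.5 17.4] 16.52
```

>>> play_rows([
  [-15, 0, 0],
  [-20, -18, 0],
  [-20, -36, 0],
  [-20, -36, 0],
  [-13, -36, 0],
  [-8, -36, 0],
  [-4, -36, 0],
  [-2, -36, 0],
], gripper=[-1, -1, -1, -1, -1, -1, -1, -1], twist=[0, 0, 0, 0, 0, 0, 0, 0])

```text
time: 4.55
tool_pos: [0.5855, 0.1839, 0.0375]
tcp_rot: [-0.057, 3.14, -0.0]
force: [1.6, -1.1, -1.1]
opening: -0.003
grip_force: 1.1
```

>>> play_rows([
  [1, 0, 0],
  [2, 0, 0],
  [2, 0, 0],
], gripper=[-1, -1, -1], twist=[0, 0, 0])

```text
time: 4.85
tool_pos: [0.5836, 0.1839, 0.0374]
tcp_rot: [-0.056, 3.14, 0.0]
force: [1.9, 0.5, 0.2]
opening: -0.004
grip_force: 0.9
```

```bash
python3 - <<'E'
from h import *
t=telemetry.sense();print(t['time'],t['tool_pos'],t['force'])
p=np.array(t['tool_pos'])*1000-[516.9,198.8,0]; print('frame xy',p[:2]@[.035,-.999],p[:2]@[.999,.035])
import meas; s,P=meas.run()
save('w3.png',s['image'])
E
```

```text
4.85 [0.58363701 0.18385608 0.03742686] [1.88918753 0.46608922 0.20750015]
frame xy 17.26476779473319 66.14723399153715
blue 8561 [520.2 214.8] [101.2  11.8] 2.05
yellow 5149 [519.9 179.5] [96.5  9.9] 1.4
block1 5058 [518.7 162.3] [47.8 13.2] 1.96
block2 5029 [517.5 197.2] [47.8 12.9] 1.78
block3 8525 [516.1 235.6] [47.7 24.1] 1.98
block4 1334 [582.1 186.1] [32.  26.1] 30.41
ply 17138 [515.7 246.8] [ 98.4 201. ] 1.99
knob [0.5747 0.1225 0.1203] [0.5747 0.1225 0.1203] [0.5747 0.1225 0.1203]
knobrect 0 [0. 0.] [0. 0.] 0.0
```

View pics/w3.png

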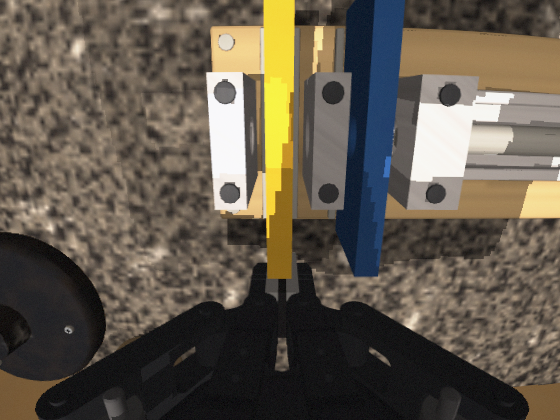

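Both boards' ends now line up: yellow at (280,278) and blue at (367,275). Next I lift, move behind the knob and check on the way.

>>> play_rows([
  [-15, 0, 0],
  [-20, 0, -40],
  [-20, 0, -85],
  [0, 35, -110],
  [25, 80, -120],
  [45, 125, -120],
  [66, 165, -120],
  [66, 180, -120],
], gripper=[-1, -1, -1, -1, -1, -1, -1, -1], twist=[0, 0, 0, 0, 0, 0, 0, 0])

```text
time: 5.7
tool_pos: [0.506, 0.3644, 0.1571]
tcp_rot: [0.063, -3.136, 0.0]
force: [0.4, -0.6, -0.0]
opening: 0.001
grip_force: 0.0
```

>>> play_rows([
  [0, 22, 0],
  [0, 22, 0],
], gripper=[-1, -1], twist=[0, 0])

```text
time: 5.9
tool_pos: [0.5095, 0.3854, 0.1571]
tcp_rot: [0.06, -3.14, -0.001]
force: [0.0, 0.3, -0.1]
opening: 0.002
grip_force: 0.0
```

```bash
python3 - <<'E'
from h import *
t=telemetry.sense();print(t['time'],t['tool_pos'],t['force'])
p=np.array(t['tool_pos'])*1000-[516.9,198.8,0]; print('frame xy',p[:2]@[.035,-.999],p[:2]@[.999,.035])
import meas; s,P=meas.run()
save('w4.png',s['image'])
E
```

```text
5.9 [0.50949283 0.38538714 0.15706363] [ 0.01003971  0.26192908 -0.07577529]
frame xy -186.65980707362166 -0.8692167967229523
blue 2096 [516.7 218.3] [110.2  14.8] 2.0
yellow 1556 [518.3 182.5] [109.8  16.3] 2.76
block1 1241 [518.  166.5] [49.9 22.5] 3.79
block2 1279 [516.9 201.7] [50.4 20. ] 2.29
block3 1806 [515.4 240.4] [49.6 26.2] 2.09
ply 8018 [513.7 299.3] [100.1 156.8] 2.42
knob [0.5095 0.3447 0.0486] [0.4999 0.3345 0.0285] [0.5238 0.3528 0.0524]
knobrect 651 [511.9 344.9] [25.3 18.8] 0.17
```

View pics/w4.png

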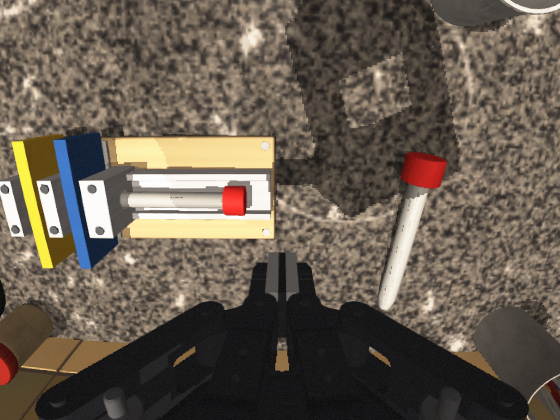

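The boards look aligned: blue is about 0.5 mm off the line and yellow about 0.8 mm. The knob is at (234,201), and the fingers are behind it. I descend and push.

>>> play_rows([
  [-1, 0, 40],
  [-1, 0, 80],
  [-1, 0, 110],
  [-1, 0, 123],
  [-1, 0, 123],
], gripper=[-1, -1, -1, -1, -1], twist=[0, 0, 0, 0, 0])

```text
time: 6.45
tool_pos: [0.5102, 0.3813, 0.0321]
tcp_rot: [0.054, -3.136, 0.004]
force: [0.2, -0.6, 0.4]
opening: 0.002
grip_force: 0.0
```

>>> play_rows([
  [0, -6, 0],
  [0, -12, 0],
  [0, -18, 0],
  [0, -24, 0],
  [0, -30, 0],
  [0, -36, 0],
  [0, -42, 0],
  [0, -46, 0],
], gripper=[-1, -1, -1, -1, -1, -1, -1, -1], twist=[0, 0, 0, 0, 0, 0, 0, 0])

```text
time: 7.25
tool_pos: [0.5133, 0.337, 0.0346]
tcp_rot: [-0.055, 3.14, 0.001]
force: [0.4, 5.0, 3.8]
opening: 0.0
grip_force: 2.4
```

```bash
python3 - <<'E'
from h import *
t=telemetry.sense();print(t['time'],t['tool_pos'],t['force'])
p=np.array(t['tool_pos'])*1000-[516.9,198.8,0]; print('frame xy',p[:2]@[.035,-.999],p[:2]@[.999,.035])
import meas; s,P=meas.run()
save('w5.png',s['image'])
E
```

```text
7.25 [0.51331956 0.33700492 0.03464037] [0.35098362 5.00574201 3.84778544]
frame xy -138.1920343670976 1.260308369760649
blue 4062 [518.  219.2] [106.3  17.3] 2.3
yellow 0 [0. 0.] [0. 0.] 0.0
block1 5939 [513.8 241.4] [52.9 27.9] 1.9
block2 1557 [509.8 339.2] [30.7 24.8] 31.09
block3 375 [528.3 212.2] [ 6.6 28.5] 71.81
ply 15998 [513.2 298.4] [ 99.3 158. ] 2.45
knob [0.5067 0.3135 0.0482] [0.4997 0.3035 0.0294] [0.5234 0.3235 0.0752]
knobrect 1958 [510.  313.9] [19.2 29.1] 87.81
```

View pics/w5.png

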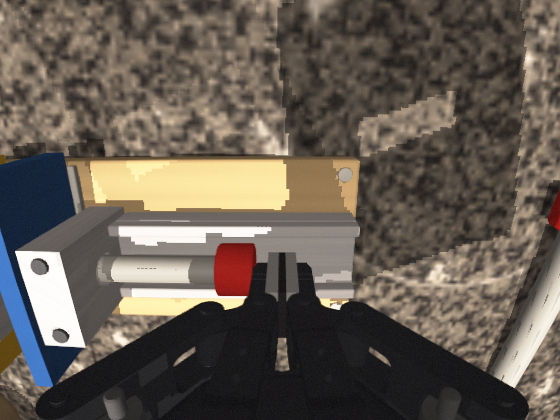

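The knob at (235,270) has advanced to frame x ≈ -115, with the tip past the blue board. I continue pushing.

>>> play_rows([
  [0, -6, 0],
  [0, -12, 0],
  [1, -18, 0],
  [1, -24, 0],
  [1, -30, 0],
  [1, -36, 0],
  [1, -42, 0],
  [1, -46, 0],
], gripper=[-1, -1, -1, -1, -1, -1, -1, -1], twist=[0, 0, 0, 0, 0, 0, 0, 0])

```text
time: 8.1
tool_pos: [0.5136, 0.2904, 0.0341]
tcp_rot: [0.055, -3.141, 0.0]
force: [0.4, 2.2, 1.8]
opening: 0.001
grip_force: 1.4
```

>>> play_rows([
  [0, -3, 0],
  [0, -6, 0],
  [0, -8, 0],
  [0, -10, 0],
  [0, -10, 0],
], gripper=[-1, -1, -1, -1, -1], twist=[0, 0, 0, 0, 0])

```text
time: 8.6
tool_pos: [0.5138, 0.2809, 0.0342]
tcp_rot: [0.056, -3.141, 0.001]
force: [0.6, 1.7, 0.7]
opening: 0.001
grip_force: 0.6
```

>>> play_rows([
  [0, -1, 0],
  [0, -2, 0],
  [0, -2, 0],
], gripper=[-1, -1, -1], twist=[0, 0, 0])

```text
time: 8.9
tool_pos: [0.5138, 0.28, 0.0342]
tcp_rot: [-0.055, 3.141, 0.002]
force: [-0.2, 5.0, 0.7]
opening: -0.001
grip_force: 2.5
```

>>> play_rows([
  [0, -1, 0],
  [0, -2, 0],
  [0, -2, 0],
], gripper=[-1, -1, -1], twist=[0, 0, 0])

```text
time: 9.2
tool_pos: [0.5139, 0.2798, 0.0343]
tcp_rot: [-0.053, 3.14, 0.006]
force: [-0.3, 11.5, -0.6]
opening: -0.002
grip_force: 5.5
```

The knob is against the stop: the force rose to 11.5 N with no further travel. I retreat and check.

>>> play_rows([
  [0, 6, 0],
  [0, 15, -5],
  [0, 20, -40],
  [0, 20, -85],
  [0, 20, -130],
  [40, 0, -160],
  [80, -20, -180],
], gripper=[-1, -1, -1, -1, -1, -1, -1], twist=[0, 0, 0, 0, 0, 0, 0])

```text
time: 9.9
tool_pos: [0.4378, 0.2555, 0.2154]
tcp_rot: [-0.056, 3.137, 0.0]
force: [0.4, -0.3, 0.2]
opening: 0.001
grip_force: 0.0
```

```bash
python3 - <<'E'
from h import *
import meas; s,P=meas.run()
save('w6.png',s['image'],1.4)
t=telemetry.sense();print(t['time'],t['tool_pos'])
for n in ('pot_red','maquette'):
    imaging.snapshot('top')
    for d in imaging.trace(n,'top'): print(n,d['bbox'],d['score'])
E
```

```text
blue 915 [515.8 216.2] [111.3  10.7] 1.91
yellow 956 [516.4 181. ] [107.9  11.4] 1.79
block1 641 [517.3 163.4] [51.1 15.2] 1.92
block2 577 [516.3 198.5] [52.  13.8] 1.77
block3 494 [505.2 237.1] [32.9 19.3] 1.46
ply 4457 [515.9 262. ] [ 99.4 230. ] 2.08
knob [0.506  0.2556 0.0475] [0.501  0.2469 0.0338] [0.5142 0.2636 0.0518]
knobrect 266 [508.3 256.4] [19.2 16.4] 2.1
9.95 [0.42780647 0.25208148 0.2162516 ]
pot_red [299.4, 176.2, 19.7, 20.9] 0.62
maquette [397.5, 220.2, 14.7, 15.8] 0.49
```

View pics/w6.png

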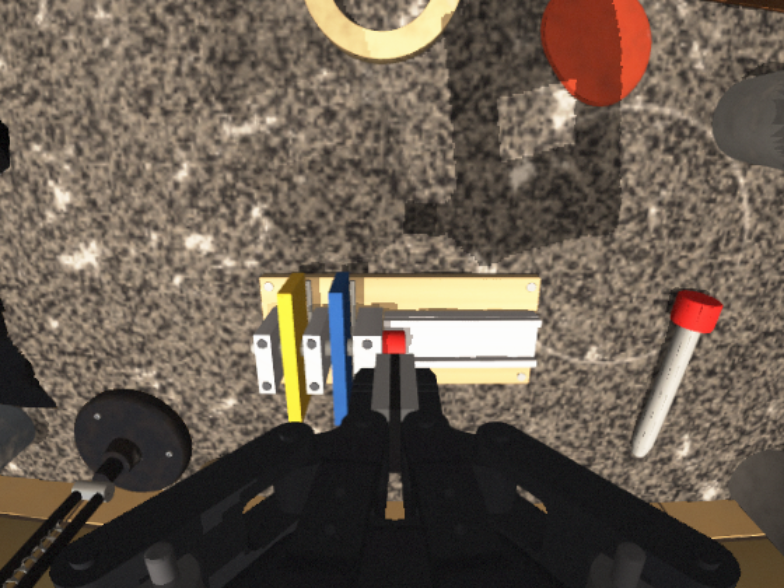

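The knob at (395,342) sits against the first block, with both boards in line and the pot and maquette unmoved.

```bash
python3 -c "
from cell import sign_off
print(sign_off())"
```

```text
the job is handed in; nothing more can be done
None
```

I slid both boards back to within about 1 mm of the line and pushed the rod until the knob stopped against the first block. The pot and clay figure were not moved, and I handed the job in at about 10 s on the robot's clock; I did not see the rod's tip come out of the last block.

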